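# Snap the latching pull hook onto the parts tin's hitch pin

### The arm

A 6-joint arm with a two-finger parallel gripper is mounted at the origin on the work surface. World frame = base frame: x ahead of the robot, y to its left, z up, the work surface at z = 0. Lengths are in m, angles in degrees, forces in N, time in s.
With the tool pointing down it reaches from about 0.375 to 0.9 m from the base axis. Payload 3.1 kg.
Tool frame: the origin (TCP) lies at the very end of the fingers, on their centre line; the grasp point (between the pads) lies 19 mm behind it; z points along the fingers, y is the line along which they close (so a half turn about z gives the same grasp; the last joint's range is limited). The gripper opens to 87 mm and grips with 3 to 60 N. Pads are 19 mm wide; open, the fingers measure 117 mm over their backs; the gripper's body (75 mm by 190 mm) begins 51 mm behind the grasp point.
Start: joints at [53.199, 30.224, 82.088, -0, 67.689, -10.227], TCP at [0.28, 0.559, 0.184] pointing down, gripper open.
Joint ranges: [-176.69, 176.69], [-43.24, 126.21], [12.49, 139.97], [-82, 262], [0, 151.66], [-163.58, 163.58]. Speed limits (degrees/s): [159.86, 159.86, 180, 180, 180, 180].

### API

Orientations are given as a 3x3 rotation matrix whose columns are the frame's x, y, z axes.
In Python, from rig import * gives the robot as it stands.
- The arm moves only by the tool jog_arm, never from a script. Its arguments are lists of equal length, an entry for each row: "delta_pos": the shift along the world's x, y, z in cm, a list of three; "turn": the turn about the world's z in degrees; "grip": the closure, from 0 (fully open) to 1 (shut). In form: {"delta_pos": [[x, y, z], ...], "turn": [turn, ...], "grip": [grip, ...]}. A call has 1 to 12 rows; each row is the pose to reach, as a shift and turn from the pose commanded when the call began; what a row does not reach only later rows make up. A row lasts 1/8 s, in which the tool goes at most 62.5 mm and 10.7 degrees, less where a joint would pass 70% of its speed; a pose out of reach is approached as far as the arm can. A call with a gripper value outside its range is refused whole. The fingers move at their own pace and stop on an object; the grip force is fixed at half the most. Time passes only in rows, so rows that repeat a pose let the fingers close. It gives the time, the measured TCP pose, the force, the opening and the grip force at its end, in the units of the state.
- read_state(): the state, without advancing time (a new reading comes with each control period).
- capture(name): name is "scene" or "top" or "wrist"; returns a dict with "color" (480x640x3 uint8, blue, green, red), "fovy" (degrees; the focal length in pixels is half the picture's height over the tangent of half this angle, whatever the lens; pixels are square), "cx", "cy" (the principal point, pixels), "camera_from_world" (4x4, takes a point from world to camera coordinates). Camera axes: x right, y up, looking along -z (the intrinsics and any distortion apply to the point x, -y, -z); pixel columns grow to the right and rows downward; lengths in m; the calibration is good to about 2 mm. A picture is of the moment at which its call begins. There is no depth.
- hand_in(): hands the job in; it is judged then, once.
The state is a dict: "time_s": time; "joint_positions": joint angles; "qvel": joint speeds; "tau": joint torques, N m; "position": TCP position; "tcp_rot": TCP orientation; "force": force on the tool from outside, world axes, zero at the start; "moment": the same for the moment, N m; "opening": opening from 0.0 (shut) to 1.0 (fully open); "grasp_force": force on a finger pad.
Only numpy, scipy, OpenCV 4.12 (cv2) and the standard library are available. Lean on these libraries where they do the work, as an engineer would, in place of code of your own. Each camera call takes 0.05 s, during which the arm holds its last target. There are 200 camera calls.

### The job

Pick up the red pull hook with the yellow sprung latch and push its mouth onto the brass pin on the front of the green parts tin until the latch snaps shut behind the pin. Leave the hook resting there, latched on the pin, let go of it, and leave the chrome hook, which has no latch, where it is.

Things in the scene. Friction and masses are not known exactly. Their poses are not given: they have to be found in the camera images.
- red_hook: Red pull hook lying flat, 0.16 kg. Origin: underside, mid grip; x points to the mouth, z up. Grip block x -25..25 mm, 24 wide (y), 28 high; the rest is 14 thick, 46 wide. Throat: slot y -13..13, closed end x=45, latch x=87. Lips: gap y -9..13 at x=92, flaring to y -22..26 at x=107 (front end). A pin's axis is past the latch at x below 60 mm; the 12 mm pin touches the closed end at x=51.
- latch (a joint): Yellow latch finger across the red hook's mouth, 25 mm long, 5 thick, hinged about the hook's z at x=87, y=13 mm of the hook. 0 rad: shut (also at the start); grows to 1.35 as the pin pushes it inward, into the throat. A light spring (under 3 N at its tip) shuts it once the pin is past; it cannot swing outward.
- hitch_pin (a point): Axis of the fixed upright brass pin, 20 mm above the shelf. Pin 12 mm diameter, bare at z 4..36, head 30 mm across at z 36..43 (wider than the throat). Stands on a 4 mm plate, 50 wide, reaching 30 mm in front. The point's x is level, from the pin to the green tin, whose wall is 70 mm behind: bring the hook along +x, level, underside 6..18 mm above the shelf; let go, its mouth rests on the plate.
- chrome_hook: Bystander: bare silver-grey hook of the same shape and size without a latch, lying flat on the shelf. Origin and axes as for the red hook.
There are look-alikes about, which are no part of the job. There is more than one size of the red_hook; the job needs the smallest.

How it is judged:
By the outcome, as a careful person would: the job done as asked, in the order asked, and still so for the second after the job is handed in, with the robot touching nothing.
It also fails if it takes over 40 s, if anything falls off the work surface, if the arm or the gripper's body presses on something with over 40 N, if the wrist force passes 120 N, or if a joint passes its speed limit or range.

## Working session

There is one attempt and no reset: what is moved stays moved. The work goes in short steps, Python scripts to look and compute and a tool call to move; the robot and the scene stay as the last step left them, time stands still between calls to the robot, and variables do not carry over. Pictures are saved under pics/ and viewed, at most 10 in all, crops included, and the job is handed in when it is done.

Besides the shell and the picture viewer there is one more tool, called after "Emit:" as name([rows], argument=value, ...), one row to a line, values as JSON. jog_arm: Moves the arm, as the interface text tells. Its arguments: {"type":"object","properties":{"delta_pos":{"type":"array"},"turn":{"type":"array"},"grip":{"type":"array"}},"required":["delta_pos","turn","grip"]}

```bash
mkdir -p pics
cat > h.py <<'E'
from rig import *
import numpy as np, cv2, pickle
def snap(n,f):
    c=capture(n); cv2.imwrite(f'pics/{f}.png',c['color']); pickle.dump(c,open(f'pics/{f}.pkl','wb')); return c
def load(f): return pickle.load(open(f'pics/{f}.pkl','rb'))
def w(c,u,v,z):
    f=240/np.tan(np.radians(c['fovy'])/2); M=np.array(c['camera_from_world']); R,t=M[:3,:3],M[:3,3]
    o=-R.T@t; d=R.T@np.array([(u-c['cx'])/f,-(v-c['cy'])/f,-1]); return o+d*(z-o[2])/d[2]
def px(c,p):
    f=240/np.tan(np.radians(c['fovy'])/2); q=np.array(c['camera_from_world'])@np.append(p,1)
    return c['cx']+f*q[0]/-q[2], c['cy']-f*q[1]/-q[2]
E
python3 - <<'E'
from h import *
for n in('top','scene'):
    c=snap(n,n+'0'); print({k:v for k,v in c.items() if k!='color'})
E
```

```text
{'fovy': 53.16605673081021, 'cx': 321.2853793710115, 'cy': 246.43682939414583, 'camera_from_world': array([[-0.02733467, -0.9995748 , -0.01015033,  0.03671426],
       [ 0.98973203, -0.02848785,  0.1400677 , -0.50152947],
       [-0.14029731, -0.0062174 ,  0.9900899 , -0.89132689],
       [ 0.        ,  0.        ,  0.        ,  1.        ]])}
{'fovy': 56.68952895167585, 'cx': 314.2146652374332, 'cy': 248.89530143154605, 'camera_from_world': array([[ 0.80374012,  0.59482052,  0.01379713, -0.42802982],
       [-0.50487081,  0.66956065,  0.54478803,  0.20882959],
       [ 0.31481309, -0.44483377,  0.83846028, -1.07323566],
       [ 0.        ,  0.        ,  0.        ,  1.        ]])}
```

View pics/top0.png

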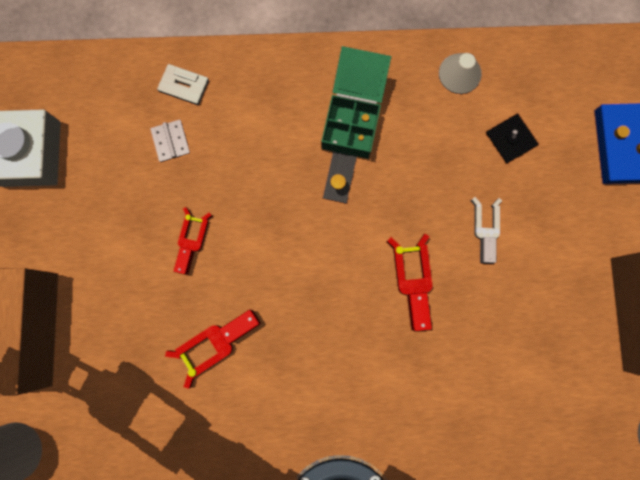

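View pics/scene0.png

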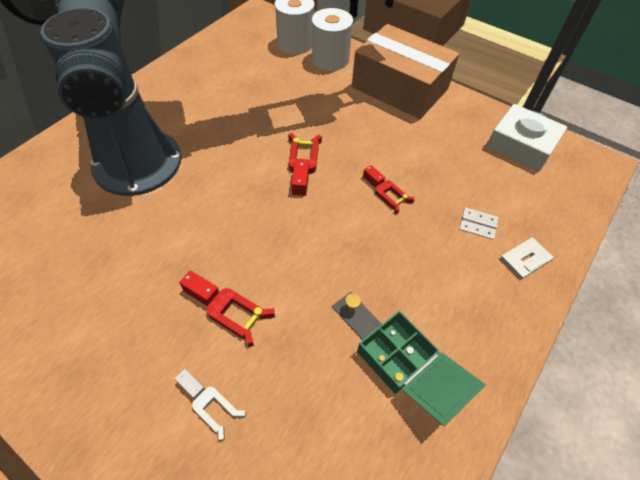

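Candidates in the top view are the red hooks at (190,240), (215,345) and (412,285). The one at (190,240) is clearly the smallest and matches the chrome hook's size. The pin is at (338,182), in front of the green tin. I'll confirm both in an enlarged crop.

Run:
```python
from h import *
c=load('top0'); I=c['color']
a=cv2.resize(I[200:284,150:230],None,fx=5,fy=5,interpolation=3)
b=cv2.resize(I[130:214,300:380],None,fx=5,fy=5,interpolation=3)
cv2.imwrite('pics/crop.png',np.hstack([a,b]))
for u,v,z in [(190,240,.014),(338,182,.043),(182,262,.028)]: print(w(c,u,v,z))
```

```text
[0.52582464 0.28317946 0.014     ]
[ 0.627407   -0.01352113  0.043     ]
[0.48065729 0.29432698 0.028     ]
```

View pics/crop.png

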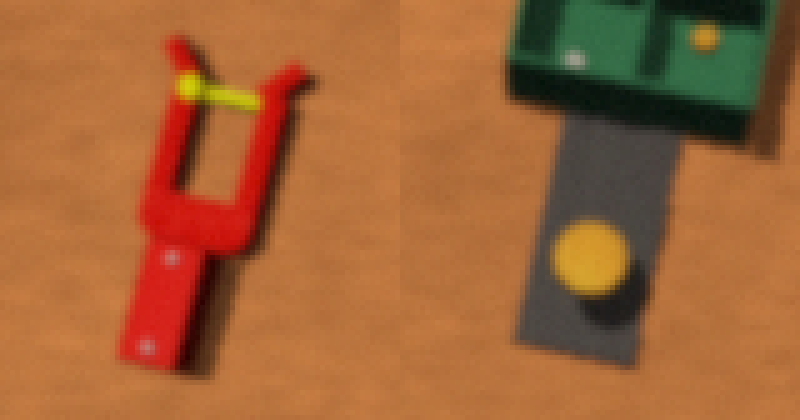

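```bash
cat > m.py <<'E'
from h import *
c=load('top0')
A=lambda x,y,z:w(c,150+x/5-.4,200+y/5-.4,z)
B=lambda x,y,z:w(c,300+(x-400)/5-.4,130+y/5-.4,z)
ang=lambda p:np.degrees(np.arctan2(p[1],p[0]))
s1,s2=A(172,258,.028),A(147,347,.028); h=A(188,86,.014)
print('screws',s1,s2,ang(s1-s2),np.linalg.norm(s1-s2),'mid',(s1+s2)/2)
tip1,tip2=A(176,38,.014),A(302,70,.014);print('tips',tip1,tip2,ang(tip1-tip2)-90,np.linalg.norm(tip1-tip2))
a=np.radians(ang(s1-s2)); R=np.array([[np.cos(a),-np.sin(a)],[np.sin(a),np.cos(a)]])
print('origin from hinge',h[:2]-R@[.087,.013])
p=B(591,258,.043);print('pin',p)
fl,fr,bl,br=B(517,343,.004),B(637,367,.004),B(565,118,.004),B(682,145,.004)
print('plate',ang(bl-fl),ang(br-fr),ang(fl-fr)-90,np.linalg.norm(fl-fr),(fl+fr)/2, np.linalg.norm(((fl+fr)/2-p)[:2]))
s=read_state();print(s['position'],s['tcp_rot'])
E
python3 m.py
```

```text
screws [0.50174737 0.29069942 0.028     ] [0.46715218 0.29998189 0.028     ] -15.019641339703297 0.035818862870552665 mid [0.48444977 0.29534065 0.028     ]
tips [0.59277794 0.29437919 0.014     ] [0.57817784 0.24363938 0.014     ] -16.052881847861215 0.05279858346033857
origin from hinge [0.48559601 0.29930714]
pin [ 0.62902685 -0.01318256  0.043     ]
plate -13.362385464347618 -13.18673748466273 -13.28440997861199 0.049593114350595345 [ 0.59976048 -0.00747861  0.004     ] 0.029817037081299538
[0.27911935 0.55840501 0.1835544 ] [[-8.94370261e-01  4.47325981e-01 -1.14136791e-03]
 [ 4.47327327e-01  8.94368920e-01 -1.58042937e-03]
 [ 3.13836862e-04 -1.92405409e-03 -9.99998100e-01]]
```

Emit:
jog_arm([
  [5,-6,0],
  [10,-13,0],
  [15,-19,-2],
  [20.5,-26.2,-3.5],
  [20.5,-26.2,-3.5],
  [20.5,-26.2,-3.5],
  [20.5,-26.2,-3.5],
  [20.5,-26.2,-3.5],
  [20.5,-26.2,-3.5],
], turn=[5,11,11,11,11,11,11,11,11], grip=[0,0,0,0,0,0,0,0,0])

```text
time_s: 1.23
position: [0.4836, 0.2981, 0.1496]
tcp_rot: [[-0.964, 0.267, -0.0], [0.267, 0.964, 0.0], [0.0, 0.0, -1.0]]
force: [0.5, 0.1, -0.0]
opening: 0.999
grasp_force: 0.0
```

Run:
```python
from h import *
c=snap('wrist','w1'); s=read_state();print(s['position'],s['tcp_rot'],s['time_s'],s['force'])
a=np.radians(-15.5);R=np.array([[np.cos(a),-np.sin(a)],[np.sin(a),np.cos(a)]])
I=c['color'].copy()
for q in [(-.025,-.012,.028),(-.025,.012,.028),(.025,.012,.028),(.025,-.012,.028),(.045,.013,.014),(.045,-.013,.014),(.087,.013,.014),(.107,-.022,.014),(.107,.026,.014)]:
    p=np.append(R@q[:2]+[.4848,.2965],q[2]); u=px(c,p); print(q,np.round(u)); cv2.circle(I,tuple(int(round(k)) for k in u),3,(255,0,0),1)
cv2.imwrite('pics/w1o.png',I)
```

```text
[0.48369248 0.29814379 0.1496658 ] [[-9.63838393e-01  2.66487421e-01  8.59729056e-05]
 [ 2.66487433e-01  9.63838371e-01  2.05349911e-04]
 [-2.81408173e-05  2.20834827e-04 -9.99999975e-01]] 1.275 [-1.00687199 -0.42226269  0.50753553]
(-0.025, -0.012, 0.028) [302. 195.]
(-0.025, 0.012, 0.028) [329. 195.]
(0.025, 0.012, 0.028) [328. 249.]
(0.025, -0.012, 0.028) [302. 249.]
(0.045, 0.013, 0.014) [329. 265.]
(0.045, -0.013, 0.014) [302. 265.]
(0.087, 0.013, 0.014) [328. 304.]
(0.107, -0.022, 0.014) [294. 322.]
(0.107, 0.026, 0.014) [341. 322.]
```

View pics/w1o.png

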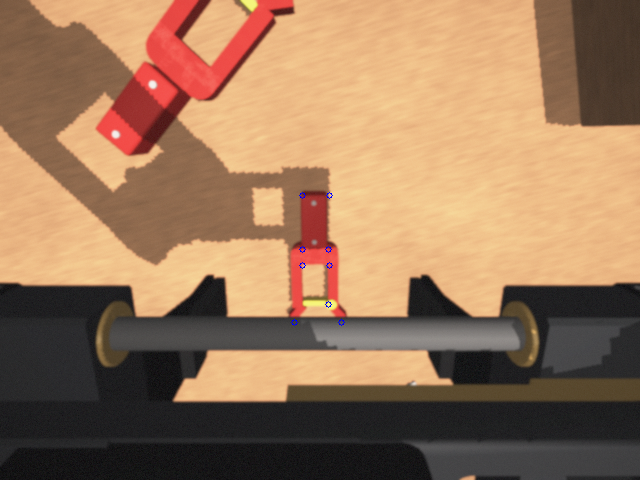

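The wrist view shows the smallest red hook, with screws at (314,203) and (314,242). My model overlay fits to about 1 mm. Next I go down and grip.

Emit:
jog_arm([
  [0.1,-0.25,-5],
  [0.1,-0.25,-10],
  [0.1,-0.25,-13],
  [0.1,-0.25,-14.4],
  [0.1,-0.25,-14.4],
  [0.1,-0.25,-14.4],
  [0.1,-0.25,-14.4],
  [0.1,-0.25,-14.4],
  [0.1,-0.25,-14.4],
  [0.1,-0.25,-14.4],
  [0.1,-0.25,-14.4],
  [0.1,-0.25,-14.4],
], turn=[0,0,0,0,0,0,0,0,0,0,0,0], grip=[0,0,0,0,0,1,1,1,1,1,1,1])

```text
time_s: 2.78
position: [0.4855, 0.2945, 0.0054]
tcp_rot: [[-0.963, 0.269, -0.0], [0.269, 0.963, -0.0], [0.0, -0.0, -1.0]]
force: [-0.5, 0.0, 0.5]
opening: 0.292
grasp_force: 0.0
```

Emit:
jog_arm([
  [0,0,0],
  [0,0,0],
  [0,0,0],
  [0,0,3],
  [0,0,7],
  [0,-3,8],
  [0,-8,8],
  [0,-14,8],
  [0,-20,8],
  [0,-25,8],
  [0,-27.3,8],
  [0,-27.3,8],
], turn=[0,0,0,0,0,0,2.3,2.3,2.3,2.3,2.3,2.3], grip=[1,1,1,1,1,1,1,1,1,1,1,1])

```text
time_s: 4.28
position: [0.4858, 0.0199, 0.0856]
tcp_rot: [[-0.972, 0.233, 0.0], [0.233, 0.972, -0.0], [-0.0, 0.0, -1.0]]
force: [0.3, 1.0, 0.2]
opening: 0.006
grasp_force: 0.0
```

Emit:
jog_arm([
  [0,0,-3],
  [0,0,-5],
  [0,0,-6.9],
  [0,0,-6.9],
  [0,0,-6.9],
  [0,0,-6.9],
], turn=[0,0,0,0,0,0], grip=[1,1,1,1,1,1])

```text
time_s: 5.03
position: [0.4862, 0.0217, 0.0173]
tcp_rot: [[-0.973, 0.229, 0.002], [0.229, 0.973, -0.0], [-0.002, 0.0, -1.0]]
force: [0.7, 0.1, -0.4]
opening: 0.007
grasp_force: 0.0
```

Run:
```python
from h import *
c=snap('top','t2'); s=read_state();print(s['position'],s['tcp_rot'],s['time_s'],s['force'],s['opening'],s['grasp_force'])
I=c['color']; cv2.imwrite('pics/t2c.png',cv2.resize(I[130:330,240:440],(800,800),interpolation=3)[:600])
```

```text
[0.48613222 0.02160622 0.01721759] [[-9.73361989e-01  2.29268110e-01  1.60352343e-03]
 [ 2.29267942e-01  9.73363306e-01 -2.90781309e-04]
 [-1.62747775e-03  8.46010431e-05 -9.99998672e-01]] 5.075 [-0.01787591  0.09529151 -0.40562083] 0.004560077294156967 0.0
```

View pics/t2c.png

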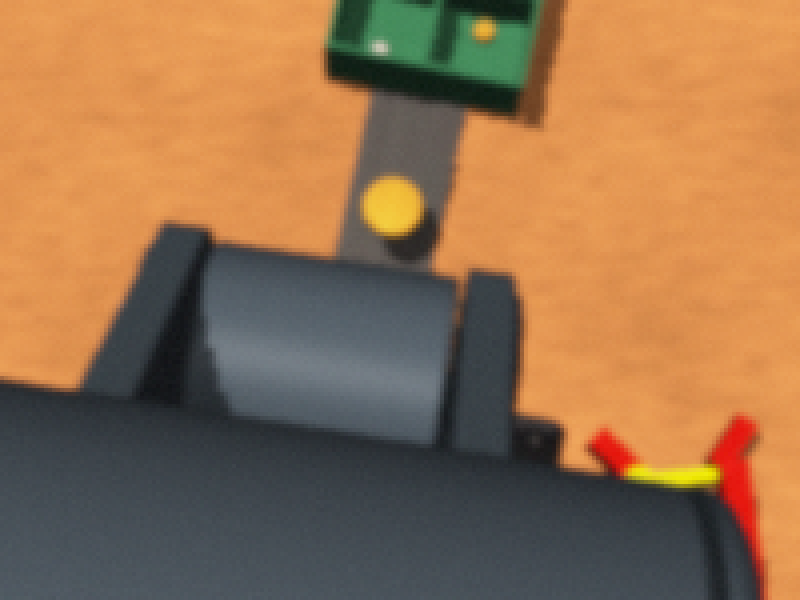

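The fingers are empty (opening 0), so the hook slipped. I'll raise the tool and look.

Emit:
jog_arm([
  [0,0,5],
  [0,0,11],
  [0,0,13],
  [0,0,13],
], turn=[0,0,0,0], grip=[0,0,0,0])

```text
time_s: 5.58
position: [0.487, 0.0212, 0.1486]
tcp_rot: [[-0.973, 0.23, 0.006], [0.23, 0.973, -0.001], [-0.006, 0.0, -1.0]]
force: [-0.4, 0.2, -0.4]
opening: 0.37
grasp_force: 0.0
```

Run:
```python
from h import *
c=snap('top','t3'); I=c['color']
d=snap('scene','s3')['color']
cv2.imwrite('pics/t3c.png',np.hstack([cv2.resize(I[180:300,130:230],(400,480),interpolation=3),cv2.resize(d[130:250,330:430],(400,480),interpolation=3)]))
```

```text
(no output)
```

View pics/t3c.png

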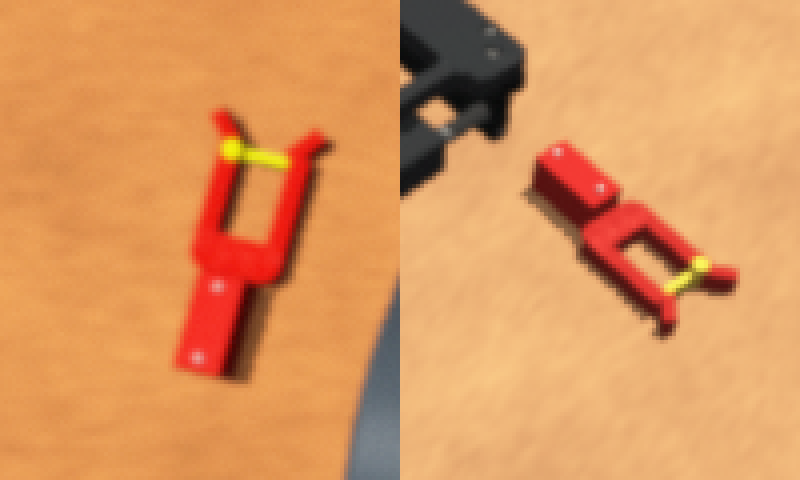

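The hook is exactly where it was: the screws at (184,251) and (179,269) haven't moved. I'll go back, let the fingers close longer, and check the grip force before lifting.

Emit:
jog_arm([
  [0,5,0],
  [0,11,0],
  [0,17,0],
  [0,23,0],
  [0,27.3,0],
  [0,27.3,-4],
  [0,27.3,-9],
  [0,27.3,-12],
  [0,27.3,-14.1],
  [0,27.3,-14.1],
  [0,27.3,-14.1],
], turn=[0,-2.3,-2.3,-2.3,-2.3,-2.3,-2.3,-2.3,-2.3,-2.3,-2.3], grip=[0,0,0,0,0,0,0,0,0,0,0])

```text
time_s: 7.05
position: [0.4853, 0.2943, 0.0051]
tcp_rot: [[-0.963, 0.269, -0.001], [0.269, 0.963, -0.0], [0.001, -0.001, -1.0]]
force: [-0.3, -0.4, 0.1]
opening: 0.998
grasp_force: 0.0
```

Emit:
jog_arm([
  [0,0,0],
  [0,0,0],
  [0,0,0],
  [0,0,0],
  [0,0,0],
  [0,0,0],
  [0,0,0],
  [0,0,0],
  [0,0,0],
  [0,0,0],
  [0,0,0],
  [0,0,0],
], turn=[0,0,0,0,0,0,0,0,0,0,0,0], grip=[1,1,1,1,1,1,1,1,1,1,1,1])

```text
time_s: 8.55
position: [0.4856, 0.2945, 0.0054]
tcp_rot: [[-0.963, 0.269, 0.0], [0.269, 0.963, -0.0], [-0.0, -0.0, -1.0]]
force: [-0.6, -0.4, 0.2]
opening: 0.005
grasp_force: 0.0
```

Run:
```python
from h import *
s=read_state();print(s['position'],s['time_s'],s['force'],s['opening'],s['grasp_force'])
d=snap('scene','s4')['color'];e=snap('wrist','w4')['color']
cv2.imwrite('pics/s4c.png',np.hstack([cv2.resize(d[100:250,310:430],(384,480),interpolation=3),cv2.resize(e[100:400,190:450],(416,480))]))
```

```text
[0.48555489 0.29445583 0.00544445] 8.55 [-0.62319373 -0.36916253  0.17253686] 0.004515340918839899 0.0
```

View pics/s4c.png

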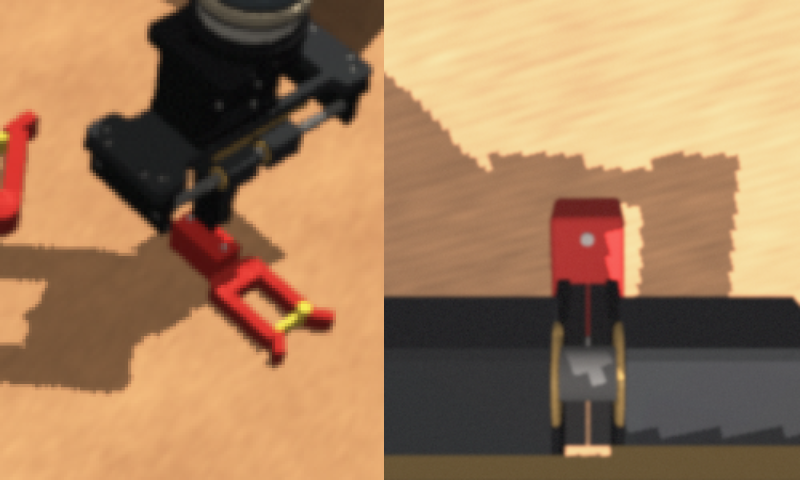

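Run:
```python
from h import *
s=read_state();p=np.array(s['position'])
c=load('w4')
print('cam',-np.array(c['camera_from_world'])[:3,:3].T@np.array(c['camera_from_world'])[:3,3])
for f in('w4','s4'):
    c=load(f)
    for dz in (0,.02,.025,.03,.04,.06): print(f,dz,px(c,p+[0,0,dz]))
print('block rear corner', w(load('w4'),190+(553-384)/1.6,100+215/1.6,.028),w(load('w4'),190+(621-384)/1.6,100+215/1.6,.028))
print('screw', w(load('w4'),190+(587-384)/1.6,100+240/1.6,.028))
d=load('s4')['color'][140:230,345:420]; e=load('w4')['color'][210:330,270:370]
cv2.imwrite('pics/z4.png',np.hstack([cv2.resize(d,(400,480),interpolation=3),cv2.resize(e,(400,480),interpolation=3)]))
```

```text
cam [0.41310596 0.31488212 0.20466514]
w4 0 (np.float64(316.5508185461049), np.float64(269.200551440143))
w4 0.02 (np.float64(316.5077418429981), np.float64(282.7269365098334))
w4 0.025 (np.float64(316.4955957397404), np.float64(286.54089760504905))
w4 0.03 (np.float64(316.48281214314943), np.float64(290.55503605098306))
w4 0.04 (np.float64(316.45512059498736), np.float64(299.2503752158051))
w4 0.06 (np.float64(316.38938739475725), np.float64(319.8910583240562))
s4 0 (np.float64(372.6373828274335), np.float64(179.27353812770605))
s4 0.02 (np.float64(373.7077241803388), np.float64(173.43384462740244))
s4 0.025 (np.float64(373.98077731479844), np.float64(171.94408941032782))
s4 0.03 (np.float64(374.25607141729967), np.float64(170.44210765779206))
s4 0.04 (np.float64(374.8134937903592), np.float64(167.40085749956575))
s4 0.06 (np.float64(375.9564802698919), np.float64(161.164818223549))
block rear corner [0.45677718 0.29168872 0.028     ] [0.46245133 0.3120761  0.028     ]
screw [0.46747845 0.29969295 0.028     ]
```

View pics/z4.png

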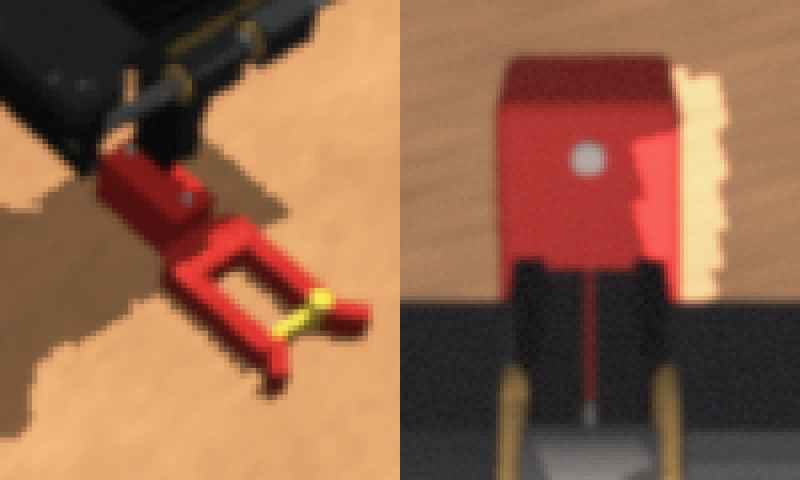

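Run:
```python
from h import *
c=load('w1'); p=np.array([.4837,.2981,.1497]); a=np.radians(-15.5)
X=np.array([np.cos(a),np.sin(a),0]);Y=np.array([-np.sin(a),np.cos(a),0])
for dz in(0,.01,.02,.025,.03): print('w1',dz,[np.round(px(c,p+X*dx+Y*.0435*sg+[0,0,dz])) for sg in(-1,1) for dx in(-.0095,.0095)])
c=load('s3'); p=np.array([.487,.0212,.1486]); a=np.radians(-13.3)
Y=np.array([-np.sin(a),np.cos(a),0])
for dz in(0,.01,.02,.03,.05): print('s3',dz,[np.round(px(c,p+Y*.016*sg+[0,0,dz])) for sg in(-1,1)])
g=cv2.cvtColor(c['color'],6); u,v=[int(k) for k in px(c,p)]
print(u-34,v-40)
for r in range(v-40,v+16,2): print(''.join('#' if k<60 else '.' for k in g[r,u-34:u+34]))
g=cv2.cvtColor(load('w1')['color'],6); print('w1 mask from 200,250')
for r in range(250,300,3): print(''.join('#' if k<60 else '.' for k in g[r,190:245]))
```

```text
w1 0 [array([240., 254.]), array([242., 285.]), array([393., 254.]), array([391., 285.])]
w1 0.01 [array([237., 259.]), array([239., 292.]), array([397., 260.]), array([395., 292.])]
w1 0.02 [array([232., 266.]), array([235., 299.]), array([401., 266.]), array([398., 300.])]
w1 0.025 [array([230., 269.]), array([233., 304.]), array([403., 269.]), array([400., 304.])]
w1 0.03 [array([228., 273.]), array([230., 308.]), array([405., 273.]), array([403., 308.])]
s3 0 [array([295., 221.]), array([309., 212.])]
s3 0.01 [array([295., 218.]), array([309., 209.])]
s3 0.02 [array([295., 215.]), array([309., 205.])]
s3 0.03 [array([295., 211.]), array([309., 202.])]
s3 0.05 [array([295., 204.]), array([309., 195.])]
268 176
#####################################..########.............######..
##################################.....#####..............#####.....
##############################.........####.......##................
###########################...#................#####................
########################...######........##########.................
#####################...########
[... 1827 characters left out ...]
............................
.......................................................
.......................................................
.......................................................
.......................................................
................#######................................
..............####################.....................
...........#######################.....................
.........##########################....................
.......############################....................
....###############################....................
..#################################....................
###################################....................
```

Open and half-open, the fingertips appear about 25–30 mm higher than the reported TCP in both the wrist and scene views. So the fingers closed just above the block. I'll open them and descend further in small steps, watching the force.

Emit:
jog_arm([
  [0,0,0],
  [0,0,0],
  [0,0,0],
  [0,0,0],
  [0,0,0],
  [0,0,0],
  [0,0,-0.3],
  [0,0,-0.6],
  [0,0,-0.9],
  [0,0,-1.2],
  [0,0,-1.2],
], turn=[0,0,0,0,0,0,0,0,0,0,0], grip=[0,0,0,0,0,0,0,0,0,0,0])

```text
time_s: 10.02
position: [0.4853, 0.2944, -0.0069]
tcp_rot: [[-0.963, 0.269, -0.001], [0.269, 0.963, -0.0], [0.001, -0.0, -1.0]]
force: [-0.0, -0.2, 0.0]
opening: 0.996
grasp_force: 0.0
```

Emit:
jog_arm([
  [0,0,-0.2],
  [0,0,-0.4],
  [0,0,-0.6],
  [0,0,-0.6],
], turn=[0,0,0,0], grip=[0,0,0,0])

```text
time_s: 10.52
position: [0.4854, 0.2944, -0.0127]
tcp_rot: [[-0.963, 0.269, -0.0], [0.269, 0.963, -0.0], [0.0, -0.0, -1.0]]
force: [0.2, -0.6, -0.4]
opening: 1.003
grasp_force: 0.0
```

That confirms it: the reported z is −0.013 with no contact. I'll go 5 mm lower and grip.

Emit:
jog_arm([
  [0,0,-0.2],
  [0,0,-0.35],
  [0,0,-0.5],
  [0,0,-0.5],
  [0,0,-0.5],
  [0,0,-0.5],
  [0,0,-0.5],
  [0,0,-0.5],
  [0,0,-0.5],
  [0,0,-0.5],
  [0,0,-0.5],
  [0,0,-0.5],
], turn=[0,0,0,0,0,0,0,0,0,0,0,0], grip=[0,0,1,1,1,1,1,1,1,1,1,1])

```text
time_s: 12.02
position: [0.4856, 0.2945, -0.0175]
tcp_rot: [[-0.963, 0.268, 0.0], [0.268, 0.963, 0.0], [-0.0, 0.0, -1.0]]
force: [0.3, -0.1, 0.3]
opening: 0.27
grasp_force: 30.0
```

Emit:
jog_arm([
  [0,0,0],
  [0,0,0],
  [0,0,0],
], turn=[0,0,0], grip=[1,1,1])

```text
time_s: 12.4
position: [0.4856, 0.2945, -0.0175]
tcp_rot: [[-0.963, 0.269, 0.0], [0.269, 0.963, 0.0], [-0.0, 0.0, -1.0]]
force: [0.2, -0.1, 0.1]
opening: 0.27
grasp_force: 30.0
```

Gripped at 30 N with opening 0.27, which is 24 mm. Now lift, carry it in front of the pin and lower it.

Emit:
jog_arm([
  [0,0,3],
  [0,0,7],
  [0,-3,8],
  [0,-8,8],
  [0,-14,8],
  [0,-20,8],
  [0,-25,8],
  [0,-27.5,8],
  [0,-27.5,5],
  [0,-27.5,2.5],
  [0,-27.5,1.2],
  [0,-27.5,1.2],
], turn=[0,0,0,2.3,2.3,2.3,2.3,2.3,2.3,2.3,2.3,2.3], grip=[1,1,1,1,1,1,1,1,1,1,1,1])

```text
time_s: 13.9
position: [0.4848, 0.0197, -0.0063]
tcp_rot: [[-0.973, 0.229, -0.002], [0.229, 0.973, 0.0], [0.002, -0.0, -1.0]]
force: [-0.6, 0.1, -2.0]
opening: 0.267
grasp_force: 30.0
```

Run:
```python
from h import *
c=snap('top','t5'); d=snap('scene','s5'); s=read_state();print(s['position'],s['tcp_rot'][:,1],s['time_s'],s['force'],s['opening'])
cv2.imwrite('pics/t5c.png',np.hstack([cv2.resize(c['color'][140:240,290:390],(400,400),interpolation=3),cv2.resize(d['color'][250:350,280:380],(400,400),interpolation=3)]))
```

```text
[ 0.48585264  0.01956941 -0.00521281] [ 2.29203756e-01  9.73378466e-01 -1.23484410e-05] 14.0 [-0.70825014 -0.2766076  -2.17435743] 0.27206721950270774
```

View pics/t5c.png

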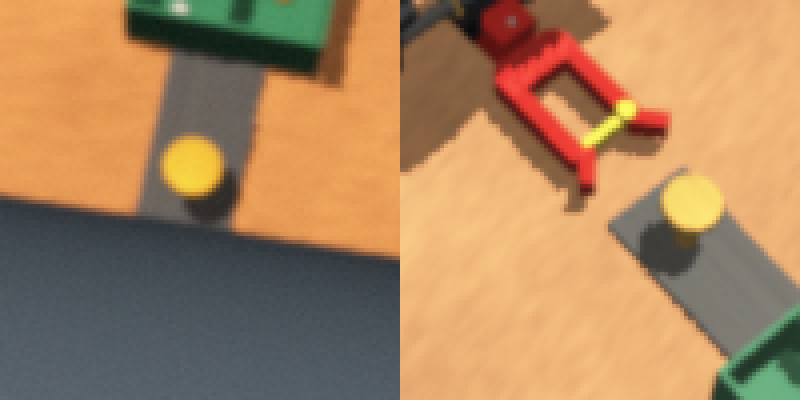

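The hook is held level with its mouth facing the pin. The latch hinge is at crop (627,109) and the pin head at (692,203). One numeric check of the alignment before pushing.

Run:
```python
from h import *
c=load('s5'); S=lambda x,y,z:w(c,280+(x-400)/4-.4,250+y/4-.4,z)
pin=S(692,203,.043); h=S(627,109,.027); a=np.radians(-13.3)
X=np.array([np.cos(a),np.sin(a)]);Y=np.array([-np.sin(a),np.cos(a)])
o=h[:2]-.087*X-.013*Y; print('pin',pin,'origin',o)
for nm,q in(('top pin',np.array([.629,-.0132])),('scene pin',pin[:2])): print(nm,'in hook',(q-o)@X,(q-o)@Y,' vs tcp',(q-[.4853,.0196])@X,(q-[.4853,.0196])@Y)
for x,y in((587,186),(663,122)): p=S(x,y,.025)[:2]-o; print(p@X,p@Y)
```

```text
pin [ 0.63168423 -0.01427584  0.043     ] origin [0.48639795 0.0240318 ]
top pin in hook 0.14734246593912168 -0.0034276420159938476  vs tcp 0.1473914353978374 0.0011378802068421163
scene pin in hook 0.15020219981654098 -0.0038571219323736776  vs tcp 0.15025116927525672 0.0007084002904622861
0.10559671490323504 -0.02925081993106552
0.10304200871513908 0.022587363945736162
```

Alignment is within tolerance: the pin's lateral offset in the hook is about 0±2 mm, and the lips allow −3..7. I'll push in along the pin's axis.

Emit:
jog_arm([
  [0.95,-0.3,0],
  [2,-0.55,0],
  [3,-0.8,0],
  [3.9,-1.0,0],
  [4.4,-1.15,0],
  [4.9,-1.25,0],
  [5.4,-1.4,0],
  [5.4,-1.4,0],
], turn=[0,0,0,0,0,0,0,0], grip=[1,1,1,1,1,1,1,1])

```text
time_s: 15.0
position: [0.5388, 0.0058, -0.0058]
tcp_rot: [[-0.973, 0.229, -0.002], [0.229, 0.973, 0.001], [0.002, 0.0, -1.0]]
force: [-1.4, 1.2, -2.0]
opening: 0.27
grasp_force: 30.0
```

Emit:
jog_arm([
  [0.5,-0.12,0],
  [1.0,-0.23,0],
  [1.5,-0.35,0],
  [2.0,-0.47,0],
  [2.5,-0.6,0],
  [3.0,-0.7,0],
  [3.4,-0.8,0],
  [3.7,-0.87,0],
  [3.7,-0.87,0],
], turn=[0,0,0,0,0,0,0,0,0], grip=[1,1,1,1,1,1,1,1,1])

```text
time_s: 16.12
position: [0.5787, -0.0043, -0.0051]
tcp_rot: [[-0.973, 0.23, 0.004], [0.23, 0.973, -0.001], [-0.004, -0.0, -1.0]]
force: [-0.8, 0.6, -1.7]
opening: 0.27
grasp_force: 30.0
```

Run:
```python
from h import *
d=snap('scene','s6'); s=read_state();print(s['position'],s['tcp_rot'][:,1],s['time_s'],s['force'],s['opening'])
I=cv2.resize(d['color'][255:340,290:400],(770,595),interpolation=3); cv2.imwrite('pics/s6c.png',I)
g=cv2.cvtColor(d['color'],cv2.COLOR_BGR2HSV); m=cv2.inRange(g,(24,150,120),(34,255,255)); 
n,_,st,ct=cv2.connectedComponentsWithStats(m)
for i in range(1,n):
    if st[i,4]>3: print(st[i],ct[i])
c=load('s6');P=s['position']; a=np.radians(-13.3);R=np.array([[np.cos(a),-np.sin(a)],[np.sin(a),np.cos(a)]])
for q in((.087,.013),(.087,-.012),(.063,.013)): print(q,px(c,np.append(R@q+P[:2],.026)))
```

```text
[ 0.5779276  -0.0040219  -0.00517286] [ 2.30159041e-01  9.73153003e-01 -2.19639993e-04] 16.175 [-0.1894403  -0.09579392 -1.84412798] 0.27065682324548146
[359 310  14  12  49] [366.10204082 315.44897959]
[244 319  12  10  29] [249.27586207 323.93103448]
(0.087, 0.013) (np.float64(367.65195299958333), np.float64(313.04459297093683))
(0.087, -0.012) (np.float64(357.971964407832), np.float64(320.9371718975166))
(0.063, 0.013) (np.float64(358.89407262324926), np.float64(304.1623901599982))
```

Force is about 0. The yellow blob runs from the hinge at (368,313) to the free end at (359,321), so the latch is shut behind the pin, and the pin is at about x = 53 mm in the hook. Lower, release and retreat.

Emit:
jog_arm([
  [0,0,-0.3],
  [0,0,-0.6],
  [0,0,-0.7],
  [0,0,-0.7],
  [0,0,-0.7],
  [0,0,-0.7],
  [0,0,-0.7],
  [0,0,-0.7],
  [0,0,-0.7],
  [0,0,-0.7],
], turn=[0,0,0,0,0,0,0,0,0,0], grip=[1,1,1,1,0,0,0,0,0,0])

```text
time_s: 17.42
position: [0.5765, -0.0033, -0.0125]
tcp_rot: [[-0.973, 0.23, -0.0], [0.23, 0.973, -0.0], [0.0, -0.0, -1.0]]
force: [0.0, 0.8, 0.1]
opening: 0.869
grasp_force: 0.0
```

Emit:
jog_arm([
  [0,0,0],
  [0,0,0],
  [0,0,0],
  [0,0,1],
  [0,0,3],
  [0,0,6],
  [0,0,10],
  [0,0,14],
  [-4,0,16],
  [-8,0,16],
  [-8,0,16],
], turn=[0,0,0,0,0,0,0,0,0,0,0], grip=[0,0,0,0,0,0,0,0,0,0,0])

```text
time_s: 18.8
position: [0.4928, -0.0025, 0.1481]
tcp_rot: [[-0.973, 0.23, -0.003], [0.23, 0.973, 0.001], [0.003, -0.0, -1.0]]
force: [0.4, -0.3, -0.2]
opening: 1.005
grasp_force: 0.0
```

Run:
```python
from h import *
d=snap('scene','s7'); t=snap('top','t7'); s=read_state();print(s['position'],s['time_s'],s['force'],s['opening'])
cv2.imwrite('pics/s7c.png',np.hstack([cv2.resize(d['color'][250:350,280:380],(400,400),interpolation=3),cv2.resize(t['color'][140:240,290:390],(400,400),interpolation=3)]))
```

```text
[ 0.49735485 -0.0034214   0.14831596] 18.9 [ 0.36572613 -0.19708645  0.38770391] 0.9956023550349347
```

View pics/s7c.png

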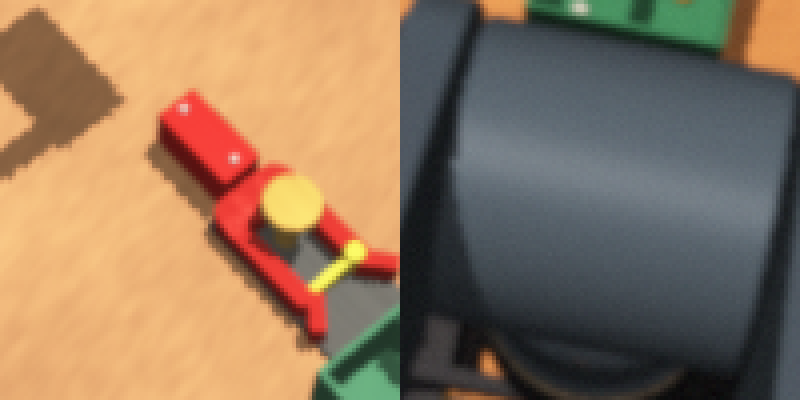

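The pin, with its head at (291,203), sits at the closed end of the throat. The latch is shut across the mouth, from (355,250) to (317,290), and the hook rests free of the gripper.

```bash
python3 -c "
from rig import *
print(hand_in())"
```

```text
the job is handed in; nothing more can be done
None
```

The smallest red hook is latched on the brass pin and released, the chrome hook was left where it was, and the job was handed in at about 19 s. The first two grasps missed because the fingertips sit about 25–30 mm above the reported TCP, but neither miss moved the hook.

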